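Scoop flower cores from a lidded box into a tin

ROBOT

A 7-joint arm with a two-finger parallel gripper is mounted at the origin on the work surface. World frame = base frame: x ahead of the robot, y to its left, z up, the work surface at z = 0. Lengths are in m, angles in degrees, forces in N, time in s.
With the tool pointing down it reaches from about 0.4 to 0.9 m from the base axis. Payload 5.6 kg.
Tool frame: the origin (TCP) lies at the very end of the fingers, on their centre line; the grasp point (between the pads) lies 19 mm behind it; z points along the fingers, y is the line along which they close (so a half turn about z gives the same grasp; the last joint's range is limited). The gripper opens to 92 mm and grips with 3 to 60 N. Pads are 20 mm wide; open, the fingers measure 128 mm over their backs; the gripper's body (75 mm by 189 mm) begins 69 mm behind the grasp point.
Start: joints at [-67.781, 26.786, -0.665, 91.828, 0.344, 61.387, -3.226], TCP at [0.271, 0.591, 0.215] pointing down, gripper open.
Joint ranges: [-144.91, 144.91], [-17.63, 115.5], [-89.93, 88.59], [15.96, 139.68], [-74.01, 254.01], [8.47, 105.57], [-167.45, 167.45]. Speed limits (degrees/s): [147.25, 147.25, 180, 180, 180, 180, 180].

INTERFACE

Orientations are given as a 3x3 rotation matrix whose columns are the frame's x, y, z axes.
In Python, from bench import env gives the robot as it stands.
- The arm moves only by the tool apply_moves, never from a script. Its argument "steps" is a list that holds one entry, the list of rows, each a list of 5 numbers: the shift along the tool's x, y, z as a fraction of full scale, then the turn about the tool's z as a fraction of full scale, then the opening, from -1 (shut) to 1 (fully open). A call has 1 to 12 rows; each row is the pose to reach, as a shift and turn from the pose commanded when the call began, along the tool's axes at that moment; what a row does not reach only later rows make up. Full scale, the value 1, is 1000 mm for a shift and 90 degrees for a turn. A row lasts 1/12 s, in which the tool goes at most 41.7 mm and 7.16 degrees, less where a joint would pass 70% of its speed; a pose out of reach is approached as far as the arm can. A call with a number of a shift or a turn outside -1 to 1 is refused whole. A call with a gripper value outside its range is refused whole. The fingers move at their own pace and stop on an object; "squeeze" is the grip in N (left out, the last holds). Time passes only in rows, so rows that repeat a pose let the fingers close. It gives the time, the measured TCP pose, the force, the opening and the grip force at its end, in the units of the state.
- env.get_obs(): the state, without advancing time (a new reading comes with each control period).
- env.camera(name): name is "scene" or "top" or "wrist"; returns a dict with "image" (400x640x3 uint8, blue, green, red), "camera_matrix" (3x3 intrinsics, pixels), "rvec" (rotation vector, rad) and "tvec" (3), from world to camera coordinates, as OpenCV has them; the wrist camera has in their place "T_tool_cam" (4x4, takes a point from camera to tool coordinates, whose origin is the TCP and whose axes are the flange's). Camera axes: x right, y down, z forward; pixel columns grow to the right and rows downward; lengths in m; the calibration is good to about 2 mm. The wrist camera is an equidistant fisheye: a pixel r from the principal point sees the ray r / f radians off the axis. A picture is of the moment at which its call begins: read the wrist's pose just before it. There is no depth.
- env.close_job(): hands the job in; it is judged then, once.
Trained networks look in the newest picture that a camera, given by its name, has taken for a name from the list of things; names that differ only in an ending like _2 or _b are one class to them, and where a whole thing is asked for, a point or a joint stands for the part that bears it (a point fixed in the world has none). Each returns a list of dicts, best first, with "p" (0 to 1); they miss things now and then, are a little off and sometimes report something else, mostly with a low value. They report only what shows in the picture. A call takes as long as a camera call. They do not tell look-alikes from the thing itself.
- env.regions_of(camera, target): "mask" (400x640 bool, what is visible of it) and "rect" ([centre column, centre row, width, height] in pixels, round what is visible of it).
The state is a dict: "clock": time; "qpos": joint angles; "joint_velocities": joint speeds; "joint_efforts": joint torques, N m; "position": TCP position; "orientation": TCP orientation; "wrist_force": force on the tool from outside, world axes, zero at the start; "ft_torque": the same for the moment, N m; "grip_width": opening from 0.0 (shut) to 1.0 (fully open); "gripper_force": force on a finger pad.
Only numpy, scipy, OpenCV 4.12 (cv2) and the standard library are available. Lean on these libraries where they do the work, as an engineer would, in place of code of your own. Each camera call takes 0.05 s, during which the arm holds its last target. There are 200 camera calls.

TASK

Take the scoop from the cork mat and use its lip to lever the clear lid of the wooden box open. Scoop up at least three of the four wooden cores together in one load, lift them clear of the box and tip them into the round tin, leaving none on the bench (one may stay in the box). Then put the scoop back flat on the middle of the cork mat, without shoving the tin or the other things on the bench about.

Things in the scene. Friction and masses are not known exactly. Their poses are not given: they have to be found in the camera images.
- scoop: Smooth aluminium scoop, wooden handle, 200 g, standing on the mat. Origin: centre of pan underside; x to the lip, z up. Pan 65 (x) by 130, floor 3; back wall 30 high; side walls 22 high, only along the rear 35; the front 22 of the floor is 2 thick. Handle: flat-sided bar 18 wide (y) by 24, 120 long, from (-36, 0, 18), leaning back 28 degrees from z towards -x
- scoop_lip (a point): middle of the scoop's front edge, underside, at (32.5, 0, 0) in the scoop's frame
- scoop_pan (a point): a point 15 above the middle of the scoop's pan floor underside, at (0, 0, 15) in the scoop's frame
- scoop_grip (a point): point on the handle's centre line, 72 up the handle from its foot, at (-70, 0, 82) in the scoop's frame: a good place to grip across the 18 width, fingers along the handle
- box: Wooden stock box fixed to the bench, 180 long (x) by 164 wide (y) by 45 high, walls 6, floor 6 thick, inside 168 x 152. Origin: centre of its underside; x runs from the lid's free edge to its hinge, roughly to the robot's left
- lid_hinge (a point): middle of the lid's hinge line, at (90, 0, 45.5) in the box's frame; the hinge line runs along the box's y
- lid_edge (a point): middle of the underside of the lid's free front edge (moves with it). The lid is a clear plate with a thin wooden border, 198 long, 164 wide, 6 thick, no knob; closed, it lies on the rim and juts out 18 beyond the box's front (-x) wall, its underside 45 above the bench
- lid (a joint): lid angle in rad: 0 closed, 1.57 upright, 1.75 its stop leaning back; a stiff hinge keeps the lid where it is left
- core0: turned wooden flower core number 1 of 4, a round-ended roller 38 long and 26 thick, 15 g; lies loose in the hinge-side half of the box, under the clear lid. Origin: its centre; x along its length
- core1: turned wooden flower core number 2 of 4, a round-ended roller 38 long and 26 thick, 15 g; lies loose in the hinge-side half of the box, under the clear lid. Origin: its centre; x along its length
- core2: turned wooden flower core number 3 of 4, a round-ended roller 38 long and 26 thick, 15 g; lies loose in the hinge-side half of the box, under the clear lid. Origin: its centre; x along its length
- core3: turned wooden flower core number 4 of 4, a round-ended roller 38 long and 26 thick, 15 g; lies loose in the hinge-side half of the box, under the clear lid. Origin: its centre; x along its length
- tin: empty round open steel tin, loose on the bench, 160 outer diameter, 55 high, wall 3, floor 4. Origin: centre of its underside
- tin_mid (a point): point on the tin's axis 20 above its underside
- mat: cork mat fixed to the bench, 150 by 150, 4 thick, the scoop's place. Origin: centre of its underside
- ball_tool: bystander: steel ball on a rod with a wooden handle, 160 long, 22 thick, lying; origin under its middle
- mallet: bystander: hammer, 190 long, lying; origin under its middle
- spatula: bystander: spatula, 190 long, lying; origin under its middle
- spool: bystander: empty wooden spool, 50 diameter, 60 high, standing; origin under its middle
- jar: bystander: closed glass jar, 60 diameter, 85 high, standing; origin under its middle
There are look-alikes about, which are no part of the job. What is shaped like the scoop but purple is not meant.

How it is judged:
By the outcome, as a careful person would: the job done as asked, in the order asked, and still so for the second after the job is handed in, with the robot touching nothing.
It also fails if it takes over 72 s, if anything falls off the work surface, if the arm or the gripper's body presses on something with over 40 N, if the wrist force passes 120 N, or if a joint passes its speed limit or range.

## Working session

There is one attempt and no reset: what is moved stays moved. The work goes in short steps, Python scripts to look and compute and a tool call to move; the robot and the scene stay as the last step left them, time stands still between calls to the robot, and variables do not carry over. Pictures are saved under pics/ and viewed, at most 10 in all, crops included, and the job is handed in when it is done.

Besides the shell and the picture viewer there is one more tool, called in YAML: its name, and indented under it one key for each argument. apply_moves: Moves the arm, as the interface text tells. Shift numbers are shares of 1000 mm and turn numbers shares of 90 degrees, none past 1 either way. Its arguments: {"type":"object","properties":{"steps":{"type":"array"},"squeeze":{"type":"number"}},"required":["steps"]}

```bash
ls; mkdir -p pics
python3 - <<'E'
from bench import env
import cv2,numpy as np
o=env.get_obs();print(o)
for c in ['scene','top']:
    r=env.camera(c);cv2.imwrite(f'pics/{c}0.png',r['image']);print(c,r['camera_matrix'],r['rvec'],r['tvec'])
    R=cv2.Rodrigues(np.array(r['rvec']))[0];print('campos',-R.T@np.array(r['tvec']).ravel())
    for n in ['scoop','box','lid','tin','mat','core0','jar','spool','mallet','spatula','ball_tool']:
        print(n,[(round(d['p'],2),np.round(d['rect']).tolist()) for d in env.regions_of(c,n)][:5])
E
```

```text
pics
{'clock': 0.0, 'qpos': array([-67.78119661,  26.83419153,  -0.66572579,  91.87825955,
         0.34515509,  61.38541333,  -3.22638922]), 'joint_velocities': array([-0.09471057, -0.07790777, -0.03941185,  0.02264985,  0.0272985 ,
        0.01655144, -0.00123222]), 'joint_efforts': array([ 4.42373657e-04, -5.20568526e+01, -1.22615683e-02, -2.43748283e+01,
       -5.65973378e-02,  1.71364623e-02,  1.64450321e-04]), 'position': array([0.27126288, 0.59008462, 0.21368006]), 'orientation': array([[-9.08615086e-01,  4.17634163e-01, -5.76251748e-04],
       [ 4.17634539e-01,  9.08613736e-01, -1.57145271e-03],
       [-1.32702084e-04, -1.66850827e-03, -9.99998599e-01]]), 'wrist_force': array([-0.48704262, -0.05851752, -0.05671021]), 'ft_torque': array([ 0.06454232, -0.0448625 , -0.01339586]), 'gripper_force': 0.0, 'grip_width': 1.0021285271142941}
scene [[377.59237954   0.         316.29871969]
 [  0.         377.59237954 190.60806951]
 [  0.           0.           1.        ]] [ 2.35652561  0.95060608 -0.29341594] [-0.30759549 -0.23932645  1.3315545 ]
campos [ 0.88826375 -0.49833942  0.9
[... 862 characters left out ...]
[243.0, 165.0, 73.0, 60.0]), (0.57, [246.0, 166.0, 70.0, 54.0])]
lid [(0.7, [245.0, 165.0, 66.0, 56.0]), (0.41, [422.0, 181.0, 52.0, 42.0])]
tin [(0.59, [337.0, 178.0, 49.0, 52.0]), (0.48, [419.0, 180.0, 53.0, 39.0])]
mat [(0.56, [408.0, 185.0, 52.0, 56.0])]
core0 [(0.48, [374.0, 134.0, 23.0, 27.0]), (0.29, [245.0, 165.0, 68.0, 54.0])]
jar [(0.32, [244.0, 164.0, 71.0, 61.0])]
spool [(0.81, [294.0, 127.0, 13.0, 20.0])]
mallet [(0.77, [386.0, 243.0, 58.0, 26.0]), (0.34, [419.0, 179.0, 51.0, 42.0])]
spatula [(0.85, [232.0, 241.0, 60.0, 23.0]), (0.22, [376.0, 133.0, 21.0, 20.0])]
ball_tool [(0.73, [317.0, 222.0, 53.0, 9.0]), (0.68, [418.0, 179.0, 51.0, 40.0]), (0.27, [245.0, 166.0, 65.0, 56.0])]
```

View pics/scene0.png

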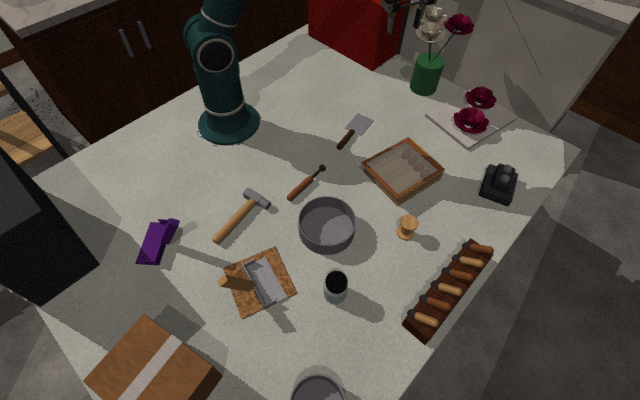

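View pics/top0.png

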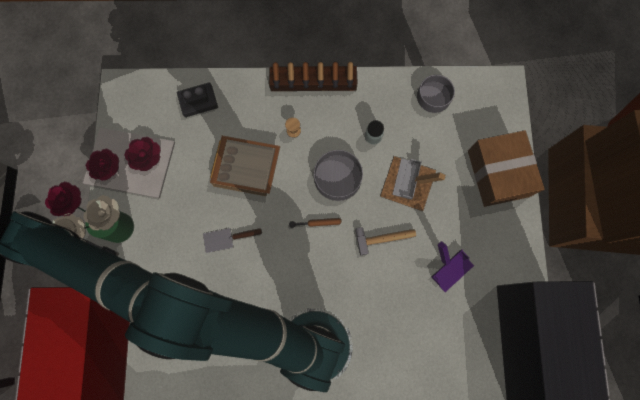

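```bash
cat > fit.py <<'E'
import numpy as np,cv2
from scipy.optimize import minimize
def cub(x0,x1,y0,y1,z0,z1): return np.array([[x,y,z] for x in(x0,x1) for y in(y0,y1) for z in(z0,z1)])/1e3
def cyl(r,z0,z1):
    a=np.linspace(0,2*np.pi,40,endpoint=False); return np.array([[r*np.cos(t),r*np.sin(t),z] for t in a for z in(z0,z1)])/1e3
s,c=np.sin(np.radians(28)),np.cos(np.radians(28))
h=np.array([[-36-s*l+c*u,y,18+c*l+s*u] for l in(0,120) for u in(-12,12) for y in(-9,9)])/1e3
M={'scoop':[cub(-32.5,32.5,-65,65,0,3),cub(-32.5,-29.5,-65,65,0,30),cub(-32.5,2.5,-65,-63,0,22),cub(-32.5,2.5,63,65,0,22),h],
 'box':[cub(-90,90,-82,82,0,45),cub(-108,90,-82,82,45,51)],'tin':[cyl(80,0,55)],'mat':[cub(-75,75,-75,75,0,4)],
 'jar':[cyl(30,0,85)]}
def sil(name,p,cam,S=4):
    x,y,z,yaw=p;R=np.array([[np.cos(yaw),-np.sin(yaw),0],[np.sin(yaw),np.cos(yaw),0],[0,0,1]])
    im=np.zeros((400*S,640*S),np.uint8)
    for P in M[name]:
        uv=cv2.projectPoints(P@R.T+[x,y,z],np.array(cam['rvec'],float),np.array(cam['tvec'],float),np.array(cam['camera_matrix']),None)[0][:,0]
        cv2.fillConvexPoly(im,cv2.convexHull(np.round((uv+.5)*S).astype(np.int32)),1)
    return cv2.resize(im.astype(np.float32),(640,400),interpolation=cv2.INTER_AREA)
def fit(name,p0,cams,masks,free_z=True,ign=None):
    sc=np.array([.02,.02,.01,.2])
    def cost(q):
        p=np.array(p0)+q*sc
        if not free_z:p[2]=p0[2]
        return sum(np.abs(sil(name,p,c)-m)[~i if i is not None else slice(None)].sum()/m.sum() for c,m,i in zip(cams,masks,ign or [None]*len(cams)))
    r=None;q=np.zeros(4)
    for k in range(2):
        r=minimize(cost,q,method='Nelder-Mead',options=dict(initial_simplex=np.vstack([q]+[q+e for e in np.eye(4)*(.8-.5*k)]),maxiter=150,xatol=.01,fatol=1e-4));q=r.x
    return np.array(p0)+q*sc,r.fun
def pix2plane(cam,u,v,z):
    R=cv2.Rodrigues(np.array(cam['rvec'],float))[0];t=np.array(cam['tvec'],float).ravel();C=-R.T@t
    d=R.T@np.linalg.inv(cam['camera_matrix'])@[u,v,1];return C+d*(z-C[2])/d[2]
E
python3 - <<'E'
from bench import env
from fit import *
cams={c:env.camera(c) for c in('scene','top')}
near={'scoop':[(252,283),(415,180)],'box':[(403,172),(243,165)],'tin':[(328,226),(337,178)],'mat':[(261,281),(408,185)]}
z0={'scoop':.004,'box':0,'tin':0,'mat':0};ms={}
for n in near:
    ms[n]=[]
    for (cn,c),uv in zip(cams.items(),near[n]):
        ds=[d for d in env.regions_of(cn,n) if np.hypot(d['rect'][0]-uv[0],d['rect'][1]-uv[1])<15]
        ms[n].append(np.array(ds[0]['mask'],np.float32) if ds else None)
    print(n,[None if m is None else int(m.sum()) for m in ms[n]])
np.save('m.npy',np.array([[m for m in ms[n]] for n in ms],object),allow_pickle=True)
for n in near:
    ig=None
    if n=='mat': ig=[cv2.dilate(x,np.ones((3,3)))>0 for x in ms['scoop']]
    p=pix2plane(cams['top'],*near[n][1],.02)
    r,f=fit(n,[p[0],p[1],z0[n],1.4],list(cams.values()),ms[n],True,ig)
    print(n,np.round(r[:3]*1e3,1),round(np.degrees(r[3]),1),round(f,3))
    r,f=fit(n,[r[0],r[1],z0[n],r[3]],list(cams.values()),ms[n],False,ig)
    print('  zfix',np.round(r[:3]*1e3,1),round(np.degrees(r[3]),1),round(f,3))
    for c,m in zip(cams.values(),ms[n]):
        rr,f=fit(n,[r[0],r[1],z0[n],r[3]],[c],[m],False,None if ig is None else [ig[0 if c is cams['scene'] else 1]])
        print('   single',np.round(rr[:3]*1e3,1),round(np.degrees(rr[3]),1),round(f,3))
E
```

```text
scoop [1644, 1038]
box [3207, 3140]
tin [2805, 1961]
mat [1676, 1080]
scoop [ 533.7 -307.4    7.3] 74.4 0.131
  zfix [ 534.4 -307.4    6.1] 73.9 0.145
   single [ 532.1 -307.1    9.1] 74.2 0.073
   single [ 534.6 -307.7    8.8] 74.4 0.049
box [577.7 231.7   5.3] 78.6 0.058
  zfix [577.  234.2   4.3] 78.4 0.08
   single [574.6 235.2   8.5] 78.3 0.022
   single [580.  233.2   3.3] 78.2 0.027
tin [540.7 -78.9   3.6] 80.7 0.056
  zfix [540.5 -78.2   9.9] 80.5 0.066
   single [539.1 -77.9   4.7] 80.8 0.022
   single [542.5 -78.7   6.9] 73.6 0.029
mat [ 519.9 -313.8    4.4] 69.7 0.099
  zfix [ 5.198e+02 -3.139e+02  5.000e-01] 69.8 0.121
   single [ 517.9 -313.5    4. ] 70.0 0.048
   single [ 521.5 -314.6    2.2] 69.9 0.041
```

```bash
cat > go.py <<'E'
import numpy as np
from bench import env
def st():
    o=env.get_obs();R=np.array(o['orientation'])
    print('t',round(o['clock'],2),'tcp',np.round(np.array(o['position'])*1e3,1),'ya',round(np.degrees(np.arctan2(R[1,1],R[0,1])),2),'F',np.round(o['wrist_force'],1),'T',np.round(o['ft_torque'],2),'g',round(o['grip_width'],3),round(o['gripper_force'],1),'q',np.round(o['qpos'],0))
    return o
def go(x,y,z,ya=None):
    "mm world target, ya = world angle of tool y"
    o=st();R=np.array(o['orientation']);d=R.T@(np.array([x,y,z])/1e3-o['position'])
    t=0
    if ya is not None:
        t=(np.degrees(np.arctan2(R[1,1],R[0,1]))-ya+180)%360-180
    print('row',np.round(d,4),'turn',round(t/90,4))
E
python3 -c "
from go import *
go(515,-375,215,-15.8)"
```

```text
t 1.7 tcp [271.5 590.6 214.6] ya 65.31 F [-0.8  0.6  0.2] T [-0.02 -0.    0.03] g 1.0 0.0 q [-68.  27.  -1.  92.   0.  61.  -3.]
row [-6.245e-01 -7.756e-01 -4.000e-04] turn 0.9013
```

apply_moves:
  steps:
    - [[-0.6245, -0.7756, 0, 0.9013, 1], [-0.6245, -0.7756, 0, 0.9013, 1], [-0.6245, -0.7756, 0, 0.9013, 1], [-0.6245, -0.7756, 0, 0.9013, 1], [-0.6245, -0.7756, 0, 0.9013, 1], [-0.6245, -0.7756, 0, 0.9013, 1], [-0.6245, -0.7756, 0, 0.9013, 1], [-0.6245, -0.7756, 0, 0.9013, 1], [-0.6245, -0.7756, 0, 0.9013, 1], [-0.6245, -0.7756, 0, 0.9013, 1], [-0.6245, -0.7756, 0, 0.9013, 1], [-0.6245, -0.7756, 0, 0.9013, 1]]

```text
clock: 2.7
position: [0.3939, 0.104, 0.215]
orientation: [[0.277, 0.961, 0.001], [0.961, -0.277, 0.001], [0.001, 0.001, -1.0]]
wrist_force: [1.4, -0.5, -0.5]
grip_width: 0.997
gripper_force: 0.0
```

```bash
python3 -c "
from go import *
go(515,-375,215,-15.8)"
```

```text
t 2.7 tcp [393.9 104.  215. ] ya -16.11 F [ 1.4 -0.5 -0.5] T [-0.06 -0.02 -0.  ] g 0.997 0.0 q [-45.   2.  26. 125.  -1.  53. -34.]
row [-4.266e-01  2.492e-01 -4.000e-04] turn -0.0034
```

apply_moves:
  steps:
    - [[-0.4266, 0.2492, 0, -0.003, 1], [-0.4266, 0.2492, 0, -0.003, 1], [-0.4266, 0.2492, 0, -0.003, 1], [-0.4266, 0.2492, 0, -0.003, 1], [-0.4266, 0.2492, 0, -0.003, 1], [-0.4266, 0.2492, 0, -0.003, 1], [-0.4266, 0.2492, 0, -0.003, 1], [-0.4266, 0.2492, 0, -0.003, 1], [-0.4266, 0.2492, 0, -0.003, 1], [-0.4266, 0.2492, 0, -0.003, 1], [-0.4266, 0.2492, 0, -0.003, 1], [-0.4266, 0.2492, 0, -0.003, 1]]

```text
clock: 3.7
position: [0.5176, -0.3753, 0.2144]
orientation: [[0.268, 0.963, 0.0], [0.963, -0.268, -0.001], [-0.001, 0.0, -1.0]]
wrist_force: [-0.5, 0.6, 0.5]
grip_width: 1.001
gripper_force: 0.0
```

```bash
python3 -c "
from go import *
import cv2
go(515,-375,67,-15.8)
r=env.camera('wrist');cv2.imwrite('pics/w1.png',r['image']);print(r['camera_matrix'],np.round(r['T_tool_cam'],4))"
```

```text
t 3.7 tcp [ 517.6 -375.3  214.4] ya -15.56 F [-0.5  0.6  0.5] T [-0.08  0.05 -0.01] g 1.001 0.0 q [  4.  30.  41.  96. -21.  63.  35.]
row [-0.0003 -0.0026  0.1474] turn 0.0026
[[309.70691629   0.         314.64853569]
 [  0.         309.70691629 199.63407429]
 [  0.           0.           1.        ]] [[-3.000e-04 -9.699e-01 -2.437e-01  6.830e-02]
 [ 1.000e+00 -3.000e-04  0.000e+00 -0.000e+00]
 [-1.000e-04 -2.437e-01  9.699e-01 -1.698e-01]
 [ 0.000e+00  0.000e+00  0.000e+00  1.000e+00]]
```

View pics/w1.png

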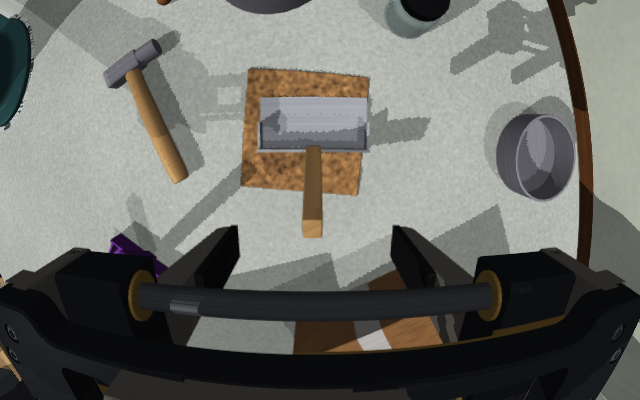

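apply_moves:
  steps:
    - [[0, -0.0015, 0.04, 0, 1], [0, -0.0015, 0.08, 0, 1], [0, -0.0015, 0.12, 0, 1], [0, -0.0015, 0.1474, 0, 1], [0, -0.0015, 0.1474, 0, 1], [0, -0.0015, 0.1474, 0, -1], [0, -0.0015, 0.1474, 0, -1], [0, -0.0015, 0.1474, 0, -1], [0, -0.0015, 0.1474, 0, -1], [0, -0.0015, 0.1474, 0, -1], [0, -0.0015, 0.1474, 0, -1], [0, -0.0015, 0.1474, 0, -1]]
  squeeze: 50

```text
clock: 4.75
position: [0.5163, -0.3722, 0.0679]
orientation: [[0.268, 0.964, 0.001], [0.964, -0.268, -0.0], [0.0, 0.001, -1.0]]
wrist_force: [-0.6, -0.6, 1.2]
grip_width: 0.515
gripper_force: 0.0
```

```bash
python3 -c "
from go import *
st()"
```

```text
t 4.75 tcp [ 516.3 -372.2   67.9] ya -15.52 F [-0.6 -0.6  1.2] T [-0.04  0.05 -0.06] g 0.515 0.0 q [  8.  39.  35. 101. -29.  49.  41.]
```

apply_moves:
  steps:
    - [[0, 0, 0, 0, -1], [0, 0, 0, 0, -1], [0, 0, 0, 0, -1], [0, 0, 0, 0, -1], [0, 0, 0, 0, -1], [0, 0, 0, 0, -1], [0, 0, -0.01, 0, -1], [0, 0, -0.03, 0, -1], [0, 0, -0.06, 0, -1], [0, 0, -0.09, 0, -1], [0, 0, -0.1, 0, -1], [0, 0, -0.1, 0, -1]]
  squeeze: 50

```text
clock: 5.75
position: [0.5172, -0.3734, 0.1703]
orientation: [[0.268, 0.963, 0.005], [0.963, -0.268, -0.003], [-0.001, 0.005, -1.0]]
wrist_force: [0.2, 0.5, -2.1]
grip_width: 0.194
gripper_force: 50.0
```

```bash
cat > wr.py <<'E'
import numpy as np,cv2
def proj(cam,P):
    "tool-frame points -> wrist fisheye pixels"
    T=np.linalg.inv(np.array(cam['T_tool_cam']));p=(np.atleast_2d(P)@T[:3,:3].T+T[:3,3]);K=np.array(cam['camera_matrix'])
    th=np.arctan2(np.hypot(p[:,0],p[:,1]),p[:,2]);ph=np.arctan2(p[:,1],p[:,0])
    return np.c_[K[0,2]+K[0,0]*th*np.cos(ph),K[1,2]+K[1,1]*th*np.sin(ph)]
E
python3 -c "
from go import *
from wr import *
st()
r=env.camera('wrist')
P=np.array([[99.5,y,64] for y in(-65,0,65)]+[[34.5,y,34] for y in(-65,65)])/1e3
uv=proj(r,P);print(uv.round(1))
im=r['image'].copy()
for u in uv: cv2.circle(im,tuple(int(round(a)) for a in u),2,(0,0,255),-1)
for d in env.regions_of('wrist','scoop'):
    m=np.array(d['mask']);print(d['p'],d['rect'],[np.where(m[:,c])[0][[0,-1]] for c in(270,295,315,335,360) if m[:,c].any()])
cv2.imwrite('pics/w2.png',cv2.resize(im[50:250,180:450],None,fx=2.5,fy=2.5))
"
```

```text
t 5.75 tcp [ 517.2 -373.4  170.3] ya -15.53 F [ 0.2  0.5 -2.1] T [-0.14  0.13 -0.02] g 0.194 50.0 q [  4.  32.  40.  98. -24.  58.  37.]
[[229.3  85.2]
 [314.6  82.3]
 [399.9  85.1]
 [220.1 175.1]
 [409.2 175. ]]
0.82 [316.1, 218.7, 188.1, 268.7] [array([ 85, 176]), array([ 84, 340]), array([ 84, 351]), array([ 84, 343]), array([ 85, 176])]
0.62 [125.5, 284.4, 68.2, 77.4] []
```

View pics/w2.png

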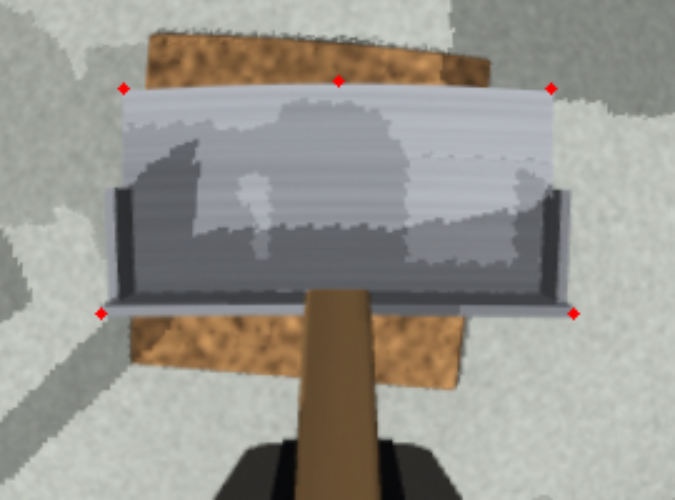

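```bash
python3 -c "
from go import *
go(527.2,-11.9,170,-11.6)"
```

```text
t 5.85 tcp [ 515.6 -371.5  166.5] ya -15.51 F [-0.7  0.5 -2.6] T [-0.1   0.1   0.03] g 0.194 50.0 q [  4.  32.  40.  98. -24.  58.  37.]
row [ 0.3496 -0.085  -0.0032] turn -0.0435
```

apply_moves:
  steps:
    - [[0.02, -0.005, 0, -0.01, -1], [0.05, -0.012, 0, -0.02, -1], [0.085, -0.021, 0, -0.0435, -1], [0.12, -0.029, 0, -0.0435, -1], [0.155, -0.038, 0, -0.0435, -1], [0.19, -0.046, 0, -0.0435, -1], [0.225, -0.055, 0, -0.0435, -1], [0.26, -0.063, 0, -0.0435, -1], [0.295, -0.072, 0, -0.0435, -1], [0.325, -0.079, 0, -0.0435, -1], [0.343, -0.083, 0, -0.0435, -1], [0.35, -0.085, 0, -0.0435, -1]]

```text
clock: 6.85
position: [0.5263, -0.008, 0.1651]
orientation: [[0.196, 0.981, -0.004], [0.981, -0.196, 0.001], [-0.0, -0.004, -1.0]]
wrist_force: [-0.0, -0.3, -0.9]
grip_width: 0.189
gripper_force: 50.0
```

```bash
cat > look.py <<'E'
import sys
from go import *
from wr import *
from bench import env
o=st()
r=env.camera('wrist');R=np.array(o['orientation']);p=np.array(o['position'])
bx,by,yaw=[float(a) for a in sys.argv[2:5]];yaw=np.radians(yaw)
B=np.array([[np.cos(yaw),-np.sin(yaw),0],[np.sin(yaw),np.cos(yaw),0],[0,0,1]])
def bp(P): return proj(r,((np.atleast_2d(P)/1e3@B.T+[bx/1e3,by/1e3,0])-p)@R)
im=r['image'].copy()
for u in bp([[-108,-82,51],[-108,0,51],[-108,82,51],[90,82,51],[90,-82,51],[-90,-82,0],[-90,82,0],[0,82,51],[0,-82,51],[90,0,51]]): 
    cv2.circle(im,tuple(int(round(a)) for a in u),1,(0,0,255),-1)
for u in proj(r,np.array([[98.5,y,64] for y in(-65,0,65)])/1e3): cv2.circle(im,tuple(int(round(a)) for a in u),1,(255,0,0),-1)
cv2.imwrite(sys.argv[1],cv2.resize(im[0:250,160:480],None,fx=2.4,fy=2.4,interpolation=cv2.INTER_CUBIC))
E
python3 look.py pics/w3.png 577.5 233 78.4
```

```text
t 6.85 tcp [526.3  -8.  165.1] ya -11.29 F [-0.  -0.3 -0.9] T [-0.13  0.08  0.  ] g 0.189 50.0 q [-34.  21.  38. 114. -17.  51.   2.]
```

View pics/w3.png

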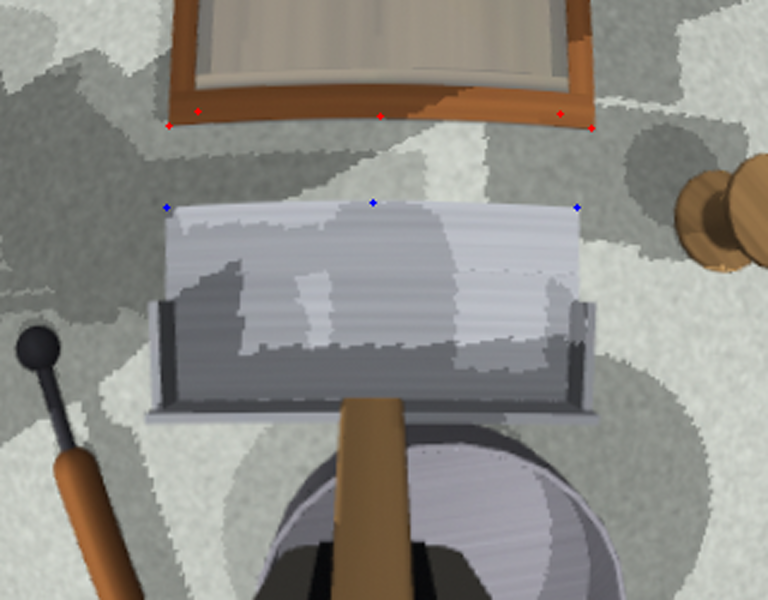

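```bash
cat >> go.py <<'E'
BO=np.array([577.5,233.]);BY=np.radians(78.4);U=np.array([np.cos(BY),np.sin(BY)]);V=np.array([-U[1],U[0]])
def bst():
    o=st();d=np.array(o['position'])[:2]*1e3-BO;z=o['position'][2]*1e3
    print('box tcp',np.round([d@U,d@V,z],1),'lip',np.round([d@U+98.5,d@V,z-64],1));return o
def bgo(*W):
    "waypoints of the lip in box coords mm (x,y,z) -> tool rows"
    o=bst();R=np.array(o['orientation'])
    for x,y,z in W:
        w=np.r_[BO+(x-98.5)*U+y*V,z+64]/1e3-o['position'];print(np.round(R.T@w,4).tolist())
    print('turn',round((np.degrees(np.arctan2(R[1,1],R[0,1]))-(np.degrees(BY)-90))/90,4))
E
python3 -c "
from go import *
bgo((-140,0,38),(-94,0,38))"
```

```text
t 6.9 tcp [526.5  -8.6 165.3] ya -11.32 F [-0.2  1.4 -1.9] T [-0.03  0.07 -0.  ] g 0.193 50.0 q [-34.  21.  38. 114. -16.  51.   2.]
box tcp [-246.9    1.4  165.3] lip [-148.4    1.4  101.3]
[0.0084, 0.0017, 0.0633]
[0.0544, 0.0019, 0.0633]
turn 0.0031
```

apply_moves:
  steps:
    - [[0.004, 0.001, 0.025, 0.003, -1], [0.008, 0.002, 0.05, 0.003, -1], [0.008, 0.002, 0.063, 0.003, -1], [0.008, 0.002, 0.063, 0.003, -1], [0.022, 0.002, 0.063, 0.003, -1], [0.036, 0.002, 0.063, 0.003, -1], [0.048, 0.002, 0.063, 0.003, -1], [0.054, 0.002, 0.063, 0.003, -1], [0.054, 0.002, 0.063, 0.003, -1]]
  squeeze: 60

```text
clock: 7.65
position: [0.5411, 0.0414, 0.1046]
orientation: [[0.204, 0.979, 0.001], [0.979, -0.204, 0.0], [0.001, 0.001, -1.0]]
wrist_force: [0.3, -0.6, -1.9]
grip_width: 0.191
gripper_force: 60.0
```

```bash
python3 -c "
from go import *
bgo((-94,0,46),(-93,0,53),(-91,0,62),(-89,0,72),(-86,0,82))"
```

```text
t 7.65 tcp [541.1  41.4 104.6] ya -11.78 F [ 0.3 -0.6 -1.9] T [-0.19  0.05  0.02] g 0.191 60.0 q [-35.  28.  35. 114. -22.  45.   0.]
box tcp [-195.    -2.8  104.6] lip [-96.5  -2.8  40.6]
[0.0025, -0.0028, -0.0054]
[0.0035, -0.0028, -0.0124]
[0.0055, -0.0028, -0.0214]
[0.0075, -0.0028, -0.0314]
[0.0105, -0.0028, -0.0414]
turn -0.002
```

apply_moves:
  steps:
    - [[0.002, 0, -0.005, 0, -1], [0.003, 0, -0.012, 0, -1], [0.004, 0, -0.02, 0, -1], [0.006, 0, -0.028, 0, -1], [0.007, 0, -0.034, 0, -1], [0.007, 0, -0.034, 0, -1]]

```text
clock: 8.15
position: [0.5431, 0.0474, 0.14]
orientation: [[0.206, 0.979, 0.003], [0.979, -0.206, 0.001], [0.002, 0.003, -1.0]]
wrist_force: [0.5, 0.3, -2.4]
grip_width: 0.193
gripper_force: 60.0
```

```bash
python3 look.py pics/w4.png 577.5 233 78.4; python3 -c "
from go import *
bst()"
```

```text
t 8.15 tcp [543.1  47.4 140. ] ya -11.89 F [ 0.5  0.3 -2.4] T [-0.15  0.12 -0.04] g 0.193 60.0 q [-37.  25.  36. 112. -19.  49.  -2.]
t 8.2 tcp [542.7  47.5 139.3] ya -11.89 F [-0.2  0.  -2.4] T [-0.16  0.03 -0.01] g 0.194 60.0 q [-37.  25.  36. 112. -19.  49.  -2.]
box tcp [-188.7   -3.3  139.3] lip [-90.2  -3.3  75.3]
```

View pics/w4.png

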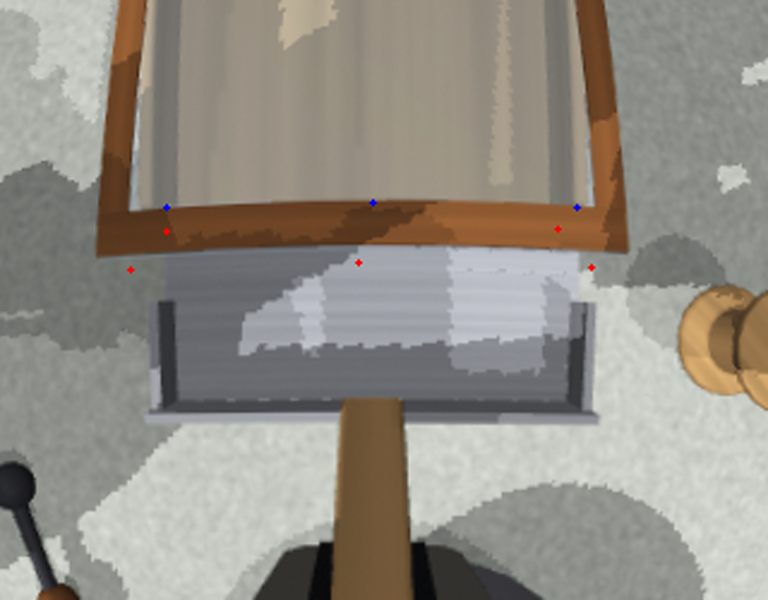

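```bash
python3 -c "
from go import *
W=[]
for k in range(1,25):
    th=np.radians(10+(98-10)*k/24);rho=182-(182-150)*k/24
    W.append((90-rho*np.cos(th),-3,45.5+rho*np.sin(th)-2))
bgo(*W)"
```

```text
t 8.2 tcp [542.7  47.5 139.3] ya -11.89 F [-0.2  0.  -2.4] T [-0.16  0.03 -0.01] g 0.194 60.0 q [-37.  25.  36. 112. -19.  49.  -2.]
box tcp [-188.7   -3.3  139.3] lip [-90.2  -3.3  75.3]
[0.0047, -0.0003, -0.0109]
[0.009, -0.0003, -0.0216]
[0.0141, -0.0003, -0.032]
[0.0197, -0.0003, -0.0419]
[0.026, -0.0003, -0.0514]
[0.0327, -0.0003, -0.0603]
[0.04, -0.0003, -0.0688]
[0.0478, -0.0004, -0.0767]
[0.056, -0.0004, -0.084]
[0.0646, -0.0004, -0.0908]
[0.0735, -0.0004, -0.0969]
[0.0828, -0.0005, -0.1024]
[0.0923, -0.0005, -0.1072]
[0.102, -0.0006, -0.1113]
[0.1119, -0.0006, -0.1148]
[0.1219, -0.0007, -0.1177]
[0.132, -0.0007, -0.1198]
[0.1422, -0.0008, -0.1213]
[0.1523, -0.0008, -0.1221]
[0.1623, -0.0009, -0.1222]
[0.1723, -0.0009, -0.1217]
[0.1822, -0.001, -0.1206]
[0.1918, -0.001, -0.1188]
[0.2012, -0.0011, -0.1164]
turn -0.0032
```

apply_moves:
  steps:
    - [[0.005, 0, -0.011, 0, -1], [0.009, 0, -0.022, 0, -1], [0.014, 0, -0.032, 0, -1], [0.02, 0, -0.042, 0, -1], [0.026, 0, -0.051, 0, -1], [0.033, 0, -0.06, 0, -1], [0.04, 0, -0.069, 0, -1], [0.048, 0, -0.077, 0, -1], [0.056, 0, -0.084, 0, -1], [0.065, 0, -0.091, 0, -1], [0.074, 0, -0.097, 0, -1], [0.083, 0, -0.102, 0, -1]]

```text
clock: 9.2
position: [0.5593, 0.1294, 0.2408]
orientation: [[0.206, 0.979, 0.0], [0.979, -0.206, 0.0], [0.0, 0.0, -1.0]]
wrist_force: [-0.9, -1.3, -2.6]
grip_width: 0.193
gripper_force: 60.0
```

apply_moves:
  steps:
    - [[0.009, 0, -0.005, 0, -1], [0.019, 0, -0.009, 0, -1], [0.029, 0, -0.013, 0, -1], [0.039, 0, -0.016, 0, -1], [0.049, 0, -0.018, 0, -1], [0.059, 0, -0.019, 0, -1], [0.069, 0, -0.02, 0, -1], [0.08, 0, -0.02, 0, -1], [0.09, 0, -0.02, 0, -1], [0.1, 0, -0.018, 0, -1], [0.118, 0, -0.015, 0, -1], [0.118, 0, -0.015, 0, -1]]

```text
clock: 10.2
position: [0.5831, 0.2483, 0.254]
orientation: [[0.202, 0.979, -0.001], [0.979, -0.202, 0.0], [0.0, -0.001, -1.0]]
wrist_force: [-0.7, -0.6, -2.3]
grip_width: 0.193
gripper_force: 60.0
```

```bash
python3 look.py pics/w5.png 577.5 233 78.4; python3 -c "
from go import *
import cv2
bst()
a=cv2.imread('pics/w5.png');b=env.camera('scene')['image'][60:260,260:500]
cv2.imwrite('pics/c5.png',np.hstack([cv2.resize(a,(400,312)),cv2.resize(b,(374,312))]))"
```

```text
t 10.2 tcp [583.1 248.3 254. ] ya -11.63 F [-0.7 -0.6 -2.3] T [-0.22  0.12  0.02] g 0.193 60.0 q [-52.  26.  36.  94. -16.  66. -24.]
t 10.25 tcp [583.  246.6 254.1] ya -11.71 F [-0.4  0.7 -2.2] T [-0.14  0.11 -0.04] g 0.192 60.0 q [-52.  26.  36.  94. -16.  66. -24.]
box tcp [ 14.4  -2.7 254.1] lip [112.9  -2.7 190.1]
```

View pics/c5.png

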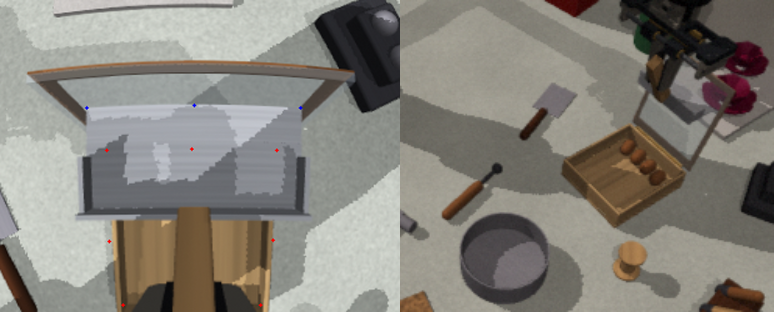

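apply_moves:
  steps:
    - [[-0.03, 0, 0, 0, -1], [-0.07, 0, 0, 0, -1], [-0.11, 0, 0, 0, -1], [-0.15, 0, 0, 0, -1], [-0.18, 0, 0, 0, -1], [-0.2, 0, 0, 0, -1], [-0.2, 0, 0, 0, -1]]

```text
clock: 10.88
position: [0.5414, 0.0419, 0.256]
orientation: [[0.215, 0.977, 0.001], [0.977, -0.215, -0.0], [0.0, 0.001, -1.0]]
wrist_force: [0.5, -0.3, -1.3]
grip_width: 0.188
gripper_force: 60.0
```

Run:
```python
from go import *
from fit import pix2plane
import cv2
bst()
for c in('scene','top'):
    r=env.camera(c)
    cv2.imwrite(f'pics/{c}6.png',r['image'])
    for n in ('core0','lid'):
      for d in env.regions_of(c,n):
        u,v=d['rect'][:2]
        if n=='core0':
            p=pix2plane(r,u,v,.019)[:2]*1e3-BO;print(c,n,round(d['p'],2),np.round(d['rect'],1),int(np.sum(d['mask'])),'box',np.round([p@U,p@V]))
        else: print(c,n,round(d['p'],2),np.round(d['rect']))
a=cv2.imread('pics/scene6.png')[120:220,340:460];b=cv2.imread('pics/top6.png')[110:210,190:310]
cv2.imwrite('pics/c6.png',np.hstack([cv2.resize(x,None,fx=3.3,fy=3.3,interpolation=cv2.INTER_CUBIC) for x in(a,b)]))
```

```text
t 10.88 tcp [541.4  41.9 256. ] ya -12.41 F [ 0.5 -0.3 -1.3] T [-0.2   0.07 -0.04] g 0.188 60.0 q [-42.  16.  41. 106. -12.  62.  -9.]
box tcp [-194.4   -3.   256. ] lip [-95.9  -3.  192. ]
scene core0 0.66 [425.6 172.   10.5  10.6] 66 box [ 59. -42.]
scene core0 0.56 [421.3 166.8   9.4  12. ] 48 box [ 63. -19.]
scene core0 0.51 [407.1 156.6  12.8  13.1] 72 box [55. 38.]
scene lid 0.82 [443. 127.  64.  80.]
scene lid 0.44 [418. 145. 113. 120.]
top core0 0.62 [225.5 176.   10.    7.4] 63 box [52. 44.]
top core0 0.53 [225.9 168.   10.5   7. ] 81 box [57. 17.]
top core0 0.48 [227.  158.9   9.2   9.8] 73 box [ 61. -15.]
top lid 0.81 [201. 147.  44.  71.]
```

View pics/c6.png

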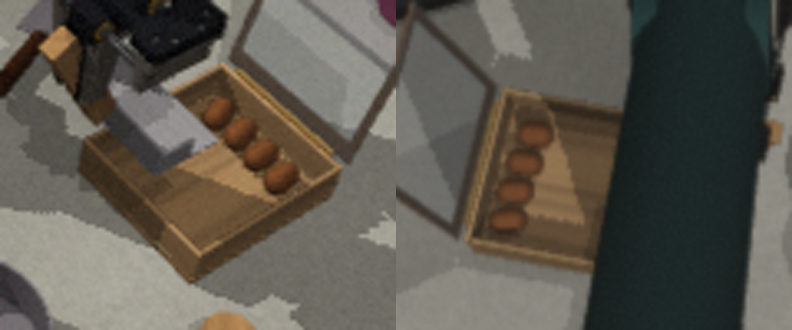

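```bash
python3 -c "
from go import *
bgo((15,1,190),(15,1,60),(15,1,14))"
```

```text
t 11.18 tcp [542.4  49.6 255. ] ya -11.76 F [-0.8 -0.2 -1.8] T [-0.16  0.1  -0.  ] g 0.189 60.0 q [-42.  16.  41. 106. -12.  62.  -9.]
box tcp [-186.7   -2.5  255. ] lip [-88.2  -2.5 191. ]
[0.1032, -0.0038, 0.0011]
[0.1031, -0.0037, 0.1311]
[0.1031, -0.0037, 0.1771]
turn -0.0018
```

apply_moves:
  steps:
    - [[0.02, -0.001, 0, 0, -1], [0.05, -0.002, 0.01, 0, -1], [0.08, -0.004, 0.03, 0, -1], [0.1, -0.004, 0.06, 0, -1], [0.103, -0.004, 0.09, 0, -1], [0.103, -0.004, 0.115, 0, -1], [0.103, -0.004, 0.131, 0, -1], [0.103, -0.004, 0.131, 0, -1], [0.103, -0.004, 0.131, 0, -1]]

```text
clock: 11.93
position: [0.5591, 0.1504, 0.1235]
orientation: [[0.205, 0.979, -0.002], [0.979, -0.205, -0.001], [-0.001, -0.001, -1.0]]
wrist_force: [-0.2, 0.0, -1.1]
grip_width: 0.194
gripper_force: 60.0
```

```bash
python3 -c "
from go import *
bgo((15,1,14),(15,1,8),(15,1,5))"
```

```text
t 11.93 tcp [559.1 150.4 123.5] ya -11.82 F [-0.2  0.  -1.1] T [-0.16  0.03  0.02] g 0.194 60.0 q [-44.  29.  34. 108. -21.  49. -12.]
box tcp [-84.6   1.4 123.5] lip [13.9  1.4 59.5]
[0.0012, 0.0004, 0.0455]
[0.0012, 0.0004, 0.0515]
[0.0012, 0.0004, 0.0545]
turn -0.0025
```

apply_moves:
  steps:
    - [[0.001, 0, 0.02, -0.0025, -1], [0.001, 0, 0.036, -0.0025, -1], [0.001, 0, 0.045, -0.0025, -1], [0.001, 0, 0.05, -0.0025, -1], [0.001, 0, 0.054, -0.0025, -1], [0.001, 0, 0.056, -0.0025, -1], [0.001, 0, 0.056, -0.0025, -1]]

```text
clock: 12.52
position: [0.5606, 0.1509, 0.0692]
orientation: [[0.202, 0.979, 0.002], [0.979, -0.202, 0.001], [0.001, 0.001, -1.0]]
wrist_force: [-0.1, 0.3, -1.8]
grip_width: 0.192
gripper_force: 60.0
```

```bash
python3 -c "
from go import *
bgo((50,1,5),(83,1,5))"
```

```text
t 12.52 tcp [560.6 150.9  69.2] ya -11.68 F [-0.1  0.3 -1.8] T [-0.09  0.11 -0.07] g 0.192 60.0 q [-42.  34.  31. 109. -25.  44.  -9.]
box tcp [-83.9   0.   69.2] lip [14.6  0.   5.2]
[0.0354, -0.001, 0.0002]
[0.0684, -0.001, 0.0003]
turn -0.0008
```

apply_moves:
  steps:
    - [[0, 0, 0.001, 0, -1], [0, 0, 0.002, 0, -1], [0, 0, 0.002, 0, -1]]

```text
clock: 12.77
position: [0.5609, 0.1508, 0.0689]
orientation: [[0.202, 0.979, 0.002], [0.979, -0.202, 0.002], [0.002, 0.001, -1.0]]
wrist_force: [-4.1, -3.2, 13.7]
grip_width: 0.192
gripper_force: 60.0
```

apply_moves:
  steps:
    - [[0, 0, 0.001, 0, -1], [0, 0, 0.002, 0, -1], [0, 0, 0.002, 0, -1]]

```text
clock: 13.02
position: [0.5616, 0.1508, 0.0688]
orientation: [[0.202, 0.979, 0.003], [0.979, -0.202, 0.003], [0.004, 0.002, -1.0]]
wrist_force: [-7.6, -4.1, 27.0]
grip_width: 0.194
gripper_force: 60.0
```

apply_moves:
  steps:
    - [[0, 0, -0.003, 0, -1], [0.006, -0.001, -0.003, 0, -1], [0.014, -0.001, -0.003, 0, -1], [0.022, -0.001, -0.003, 0, -1], [0.03, -0.001, -0.003, 0, -1], [0.038, -0.001, -0.003, 0, -1], [0.045, -0.001, -0.003, 0, -1], [0.05, -0.001, -0.003, 0, -1], [0.055, -0.001, -0.003, 0, -1], [0.058, -0.001, -0.003, 0, -1]]

```text
clock: 13.85
position: [0.5721, 0.2083, 0.069]
orientation: [[0.202, 0.979, 0.003], [0.979, -0.202, 0.001], [0.001, 0.003, -1.0]]
wrist_force: [-0.7, -3.6, 11.9]
grip_width: 0.194
gripper_force: 60.0
```

Run:
```python
from go import *
import cv2
bst()
a=env.camera('wrist')['image'][0:200,190:440];b=env.camera('scene')['image'][120:200,360:460]
cv2.imwrite('pics/c7.png',np.hstack([cv2.resize(a,(400,320),interpolation=cv2.INTER_CUBIC),cv2.resize(b,(400,320),interpolation=cv2.INTER_CUBIC)]))
```

```text
t 13.85 tcp [572.1 208.3  69. ] ya -11.65 F [-0.7 -3.6 11.9] T [-0.57  0.73  0.06] g 0.194 60.0 q [-46.  36.  31. 105. -25.  45. -14.]
box tcp [-25.2   0.3  69. ] lip [73.3  0.3  5. ]
```

View pics/c7.png

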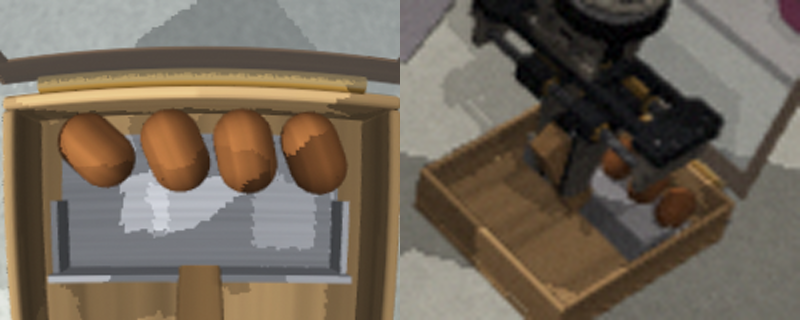

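apply_moves:
  steps:
    - [[0.004, 0, 0, 0, -1], [0.007, 0, 0, 0, -1], [0.009, 0, 0, 0, -1], [0.01, 0, 0, 0, -1], [0.01, 0, 0, 0, -1]]

```text
clock: 14.37
position: [0.5741, 0.2175, 0.069]
orientation: [[0.202, 0.979, 0.003], [0.979, -0.202, 0.0], [0.001, 0.002, -1.0]]
wrist_force: [-1.2, -2.1, 11.2]
grip_width: 0.188
gripper_force: 60.0
```

apply_moves:
  steps:
    - [[0, 0, 0, 0, -1], [0, 0, 0, 0, -1], [-0.003, 0, 0.0015, 0, -1], [-0.006, 0, 0.003, 0, -1], [-0.009, 0, 0.0045, 0, -1], [-0.012, 0, 0.006, 0, -1], [-0.0145, 0, 0.0075, 0, -1], [-0.0165, 0, 0.009, 0, -1], [-0.0165, 0, 0.009, 0, -1]]
  squeeze: 12

```text
clock: 15.12
position: [0.5698, 0.2011, 0.0583]
orientation: [[0.203, 0.979, 0.001], [0.979, -0.203, 0.0], [0.0, 0.001, -1.0]]
wrist_force: [1.7, -1.5, 3.9]
grip_width: 0.196
gripper_force: 12.0
```

Run:
```python
from go import *
import cv2
bst()
a=env.camera('wrist')['image'][0:200,190:440];b=env.camera('scene')['image'][120:200,360:460]
cv2.imwrite('pics/c8.png',np.hstack([cv2.resize(a,(400,320),interpolation=cv2.INTER_CUBIC),cv2.resize(b,(400,320),interpolation=cv2.INTER_CUBIC)]))
```

```text
t 15.12 tcp [569.8 201.1  58.3] ya -11.7 F [ 1.7 -1.5  3.9] T [-0.09 -0.41 -0.1 ] g 0.196 12.0 q [-45.  36.  30. 106. -25.  44. -13.]
box tcp [-32.8   1.1  58.3] lip [65.7  1.1 -5.7]
```

View pics/c8.png

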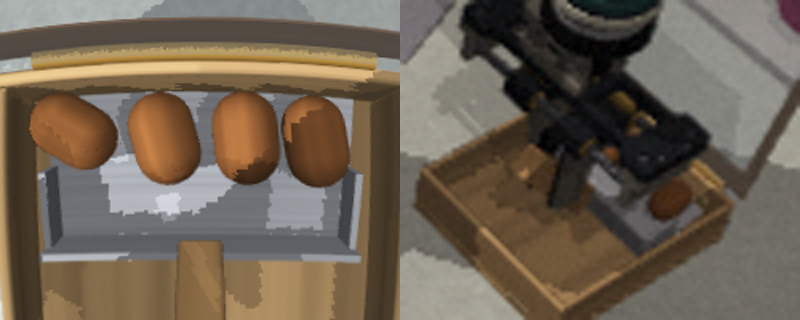

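apply_moves:
  steps:
    - [[0, 0, 0, 0, -1], [0, 0, 0, 0, -1], [0, -0.003, 0, 0, -1], [0, -0.006, 0, 0, -1], [0, -0.008, 0, 0, -1], [0, -0.009, 0, 0, -1], [0, -0.006, 0, 0, -1], [0, -0.002, 0, 0, -1], [0, 0.002, 0, 0, -1], [0, 0.006, 0, 0, -1], [0, 0.008, 0, 0, -1], [0, 0.008, 0, 0, -1]]
  squeeze: 60

```text
clock: 16.22
position: [0.5759, 0.2008, 0.0583]
orientation: [[0.201, 0.98, -0.003], [0.98, -0.201, 0.001], [0.001, -0.003, -1.0]]
wrist_force: [-0.5, 0.3, 7.1]
grip_width: 0.191
gripper_force: 60.0
```

apply_moves:
  steps:
    - [[0, -0.003, 0, 0, -1], [0, -0.007, 0, 0, -1], [-0.003, -0.007, 0.002, 0, -1], [-0.006, -0.007, 0.004, 0, -1], [-0.009, -0.007, 0.006, 0, -1], [-0.012, -0.007, 0.009, 0, -1], [-0.012, -0.007, 0.009, 0, -1]]
  squeeze: 12

```text
clock: 16.8
position: [0.5665, 0.1884, 0.0482]
orientation: [[0.203, 0.979, -0.003], [0.979, -0.203, -0.001], [-0.001, -0.002, -1.0]]
wrist_force: [-1.0, -0.4, 0.8]
grip_width: 0.196
gripper_force: 12.0
```

Run:
```python
from go import *
import cv2
bst()
a=env.camera('wrist')['image'][0:200,190:440];b=env.camera('scene')['image'][120:200,360:460]
cv2.imwrite('pics/c9.png',np.hstack([cv2.resize(a,(400,320),interpolation=cv2.INTER_CUBIC),cv2.resize(b,(400,320),interpolation=cv2.INTER_CUBIC)]))
for d in env.regions_of('wrist','core0'): print(round(d['p'],2),np.round(d['rect']))
for d in env.regions_of('wrist','scoop'): 
    m=np.array(d['mask']);print(round(d['p'],2),np.round(d['rect']),np.where(m.any(1))[0][[0,-1]])
```

```text
t 16.8 tcp [566.5 188.4  48.2] ya -11.7 F [-1.  -0.4  0.8] T [-0.12  0.21  0.03] g 0.196 12.0 q [-44.  37.  30. 107. -26.  43. -11.]
box tcp [-45.9   1.8  48.2] lip [ 52.6   1.8 -15.8]
0.93 [322. 106.  46.  62.]
0.63 [231.  88.  46.  62.]
0.59 [364. 112.  49.  59.]
0.65 [319. 132. 311. 260.] [  0 261]
0.58 [315. 195. 223. 316.] [ 37 351]
```

```bash
cat > cores.py <<'E'
import sys
from go import *
from wr import *
from scipy.optimize import least_squares
def s2t(P,phi):
    P=np.atleast_2d(P);a=np.radians(phi);x=P[:,0]+66;z=P[:,2]-83
    return np.c_[x*np.cos(a)-z*np.sin(a),-P[:,1],-19-(x*np.sin(a)+z*np.cos(a))]/1e3
if __name__=='__main__':
    phi=float(sys.argv[1]);bst();r=env.camera('wrist')
    print('lip',proj(r,s2t([[32.5,0,0],[32.5,65,0],[32.5,-65,0]],phi)).round(0).tolist(),'backtop',proj(r,s2t([[-32.5,0,30],[-32.5,65,30],[-32.5,-65,30]],phi)).round(0).tolist())
    for n in('core0','core1'):
      for d in env.regions_of('wrist',n):
        u=np.array(d['rect'][:2]);s=least_squares(lambda q:proj(r,s2t([[q[0],q[1],16]],phi))[0]-u,[0,0]).x
        print(n,round(d['p'],2),np.round(d['rect']),'scoop xy',s.round(0))
    for d in env.regions_of('wrist','scoop')[:3]:
        m=np.array(d['mask']);print('scoop',round(d['p'],2),np.round(d['rect']),[(c,np.where(m[:,c])[0][[0,-1]].tolist()) for c in(230,250,275,315,345,375,400) if m[:,c].any()])
E
python3 cores.py 24
```

```text
t 17.0 tcp [566.9 188.8  48.4] ya -11.67 F [-0.6 -0.4 -2.1] T [-0.23  0.07 -0.  ] g 0.194 12.0 q [-44.  37.  30. 107. -26.  43. -11.]
box tcp [-45.5   1.5  48.4] lip [ 53.    1.5 -15.6]
lip [[315.0, 34.0], [210.0, 40.0], [419.0, 40.0]] backtop [[315.0, 150.0], [210.0, 152.0], [419.0, 152.0]]
core0 0.88 [278. 110.  46.  64.] scoop xy [-12.  22.]
core0 0.86 [236. 112.  46.  60.] scoop xy [-12.  49.]
core0 0.78 [325. 106.  45.  64.] scoop xy [-9. -6.]
core0 0.75 [366. 112.  51.  59.] scoop xy [-13. -31.]
core1 0.88 [278. 110.  46.  64.] scoop xy [-12.  22.]
core1 0.86 [236. 112.  46.  60.] scoop xy [-12.  49.]
core1 0.78 [325. 106.  45.  64.] scoop xy [-9. -6.]
core1 0.75 [366. 112.  51.  59.] scoop xy [-13. -31.]
scoop 0.78 [316. 195. 219. 316.] [(230, [42, 153]), (250, [39, 152]), (275, [38, 152]), (315, [36, 350]), (345, [37, 152]), (375, [39, 152]), (400, [41, 153])]
```

apply_moves:
  steps:
    - [[0, 0, 0, 0, -1], [0, 0, 0, 0, -1], [0, 0, -0.005, 0, -1], [0, 0, -0.015, 0, -1], [-0.002, 0, -0.03, 0, -1], [-0.005, 0, -0.05, 0, -1], [-0.01, 0, -0.07, 0, -1], [-0.015, 0, -0.09, 0, -1], [-0.02, 0, -0.11, 0, -1], [-0.02, 0, -0.125, 0, -1], [-0.02, 0, -0.135, 0, -1], [-0.02, 0, -0.135, 0, -1]]
  squeeze: 60

```text
clock: 18.2
position: [0.5653, 0.1701, 0.1876]
orientation: [[0.202, 0.979, 0.005], [0.979, -0.202, 0.003], [0.004, 0.004, -1.0]]
wrist_force: [0.5, -1.2, -2.1]
grip_width: 0.192
gripper_force: 60.0
```

```bash
python3 cores.py 24; python3 -c "
from go import *
go(533,-140,178,-11.6)"
```

```text
t 18.2 tcp [565.3 170.1 187.6] ya -11.68 F [ 0.5 -1.2 -2.1] T [-0.18  0.11 -0.04] g 0.192 60.0 q [-48.  25.  36. 104. -18.  56. -16.]
box tcp [-64.   -0.7 187.6] lip [ 34.5  -0.7 123.6]
lip [[315.0, 34.0], [210.0, 40.0], [419.0, 40.0]] backtop [[315.0, 150.0], [210.0, 152.0], [419.0, 152.0]]
core0 0.96 [278. 111.  49.  62.] scoop xy [-13.  22.]
core0 0.8 [367. 112.  49.  60.] scoop xy [-13. -32.]
core0 0.78 [322. 109.  48.  62.] scoop xy [-11.  -4.]
core0 0.78 [235. 112.  47.  63.] scoop xy [-12.  49.]
core1 0.96 [278. 111.  49.  62.] scoop xy [-13.  22.]
core1 0.8 [367. 112.  49.  60.] scoop xy [-13. -32.]
core1 0.78 [322. 109.  48.  62.] scoop xy [-11.  -4.]
core1 0.78 [235. 112.  47.  63.] scoop xy [-12.  49.]
scoop 0.85 [316. 196. 214. 312.] [(230, [42, 154]), (250, [40, 152]), (275, [40, 152]), (315, [38, 349]), (345, [39, 151]), (375, [40, 151]), (400, [42, 152])]
t 18.4 tcp [562.9 169.9 183.3] ya -11.64 F [-1.4  0.  -3. ] T [-0.28  0.1   0.03] g 0.192 60.0 q [-48.  25.  36. 104. -18.  56. -16.]
row [-0.3096  0.0333  0.0056] turn -0.0005
```

apply_moves:
  steps:
    - [[-0.008, 0.001, 0, 0, -1], [-0.024, 0.003, 0, 0, -1], [-0.048, 0.005, 0, 0, -1], [-0.076, 0.008, 0, 0, -1], [-0.106, 0.011, 0, 0, -1], [-0.138, 0.014, 0, 0, -1], [-0.17, 0.018, 0, 0, -1], [-0.202, 0.022, 0, 0, -1], [-0.232, 0.025, 0, 0, -1], [-0.26, 0.028, 0.002, 0, -1], [-0.284, 0.031, 0.004, 0, -1], [-0.302, 0.033, 0.005, 0, -1]]

```text
clock: 19.4
position: [0.5331, -0.1371, 0.1789]
orientation: [[0.206, 0.978, -0.001], [0.978, -0.206, -0.001], [-0.002, -0.0, -1.0]]
wrist_force: [0.3, -0.4, -2.8]
grip_width: 0.189
gripper_force: 60.0
```

apply_moves:
  steps:
    - [[-0.008, 0, 0, 0, -1], [-0.008, 0, 0, 0, -1], [-0.008, 0, 0, 0, -1]]

```text
clock: 19.65
position: [0.5329, -0.1405, 0.179]
orientation: [[0.203, 0.979, -0.001], [0.979, -0.203, 0.001], [0.0, -0.001, -1.0]]
wrist_force: [-0.8, 0.7, -2.8]
grip_width: 0.195
gripper_force: 60.0
```

```bash
python3 cores.py 24; python3 -c "
from go import *
go(533,-140,175,-11.6)"
```

```text
t 19.65 tcp [ 532.9 -140.5  179. ] ya -11.72 F [-0.8  0.7 -2.8] T [-0.2   0.1   0.02] g 0.195 60.0 q [-21.  23.  41. 110. -18.  54.  17.]
box tcp [-374.9  -31.4  179. ] lip [-276.4  -31.4  115. ]
lip [[315.0, 34.0], [210.0, 40.0], [419.0, 40.0]] backtop [[315.0, 150.0], [210.0, 152.0], [419.0, 152.0]]
core0 0.89 [235. 113.  44.  61.] scoop xy [-13.  49.]
core0 0.74 [322. 108.  44.  61.] scoop xy [-11.  -5.]
core0 0.7 [364. 110.  51.  57.] scoop xy [-12. -30.]
core0 0.6 [277. 110.  49.  61.] scoop xy [-12.  23.]
core0 0.58 [317. 194. 216. 316.] scoop xy [-76.  -2.]
core1 0.89 [235. 113.  44.  61.] scoop xy [-13.  49.]
core1 0.74 [322. 108.  44.  61.] scoop xy [-11.  -5.]
core1 0.7 [364. 110.  51.  57.] scoop xy [-12. -30.]
core1 0.6 [277. 110.  49.  61.] scoop xy [-12.  23.]
core1 0.58 [317. 194. 216. 316.] scoop xy [-76.  -2.]
scoop 0.66 [316. 195. 216. 313.] [(230, [42, 152]), (250, [40, 152]), (275, [39, 152]), (315, [39, 350]), (345, [38, 152]), (375, [40, 152]), (400, [42, 153])]
t 19.85 tcp [ 533.6 -138.9  179.1] ya -11.52 F [ 1.4  0.2 -3.3] T [-0.16  0.13 -0.01] g 0.191 60.0 q [-21.  23.  41. 110. -18.  54.  17.]
row [-0.0012 -0.0004  0.0041] turn 0.0009
```

apply_moves:
  steps:
    - [[0, 0, 0.003, 0, -1], [0, 0, 0.003, 0, -1], [0, 0, 0.003, 0, -1], [0, 0, 0.003, 0, -1]]
  squeeze: 7

```text
clock: 20.18
position: [0.5332, -0.1405, 0.1761]
orientation: [[0.202, 0.979, -0.0], [0.979, -0.202, -0.0], [-0.0, -0.0, -1.0]]
wrist_force: [-0.6, 0.3, -3.1]
grip_width: 0.198
gripper_force: 7.0
```

```bash
python3 cores.py 24 | grep -v core1
```

```text
t 20.18 tcp [ 533.2 -140.5  176.1] ya -11.64 F [-0.6  0.3 -3.1] T [-0.19  0.08 -0.  ] g 0.198 7.0 q [-21.  23.  41. 110. -18.  54.  17.]
box tcp [-374.7  -31.7  176.1] lip [-276.2  -31.7  112.1]
lip [[315.0, 34.0], [210.0, 40.0], [419.0, 40.0]] backtop [[315.0, 150.0], [210.0, 152.0], [419.0, 152.0]]
core0 0.92 [253. 181.  35.  46.] scoop xy [-65.  43.]
core0 0.61 [288. 182.  35.  48.] scoop xy [-65.  19.]
core0 0.56 [322. 180.  36.  48.] scoop xy [-64.  -5.]
scoop 0.82 [316. 240. 174. 206.] [(230, [205, 209]), (250, [139, 212]), (275, [138, 213]), (315, [138, 341]), (345, [138, 213]), (375, [139, 213]), (400, [205, 210])]
scoop 0.37 [309. 104. 167. 117.] [(230, [112, 149]), (250, [75, 138]), (275, [57, 136]), (315, [48, 137]), (345, [56, 136]), (375, [80, 138])]
```

```bash
cat > phi.py <<'E'
from cores import *
r=env.camera('wrist')
for p in range(-60,31,10): print(p,proj(r,s2t([[32.5,0,0],[-32.5,0,30],[-12,0,16],[10,0,16]],p))[:,1].round(0).tolist(),end=' ; ')
E
python3 phi.py; python3 cores.py -10 | grep -v core1
```

```text
-60 [221.0, 260.0, 249.0, 229.0] ; -50 [198.0, 245.0, 231.0, 208.0] ; -40 [174.0, 230.0, 212.0, 188.0] ; -30 [151.0, 216.0, 194.0, 168.0] ; -20 [128.0, 202.0, 177.0, 149.0] ; -10 [106.0, 188.0, 160.0, 130.0] ; 0 [84.0, 176.0, 144.0, 112.0] ; 10 [62.0, 164.0, 129.0, 96.0] ; 20 [42.0, 154.0, 115.0, 81.0] ; 30 [23.0, 145.0, 103.0, 68.0] ; t 20.43 tcp [ 533.4 -140.5  176.3] ya -11.67 F [-0.4  1.1 -2.3] T [-0.1   0.07 -0.02] g 0.197 7.0 q [-21.  23.  41. 110. -18.  54.  17.]
box tcp [-374.7  -31.9  176.3] lip [-276.2  -31.9  112.3]
lip [[315.0, 106.0], [235.0, 108.0], [395.0, 108.0]] backtop [[315.0, 188.0], [223.0, 189.0], [406.0, 189.0]]
core0 0.97 [291. 130.  35.  43.] scoop xy [10. 18.]
core0 0.91 [372. 125.  44.  44.] scoop xy [ 15. -42.]
core0 0.74 [321. 125.  31.  42.] scoop xy [14. -5.]
core0 0.59 [256. 128.  30.  45.] scoop xy [13. 43.]
scoop 0.9 [316. 240. 177. 207.] [(230, [203, 210]), (250, [149, 214]), (275, [141, 213]), (315, [145, 342]), (345, [138, 213]), (375, [144, 213]), (400, [204, 210])]
```

```bash
cat > tin.py <<'E'
from cores import *
o=st();r=env.camera('wrist');R=np.array(o['orientation']);p=np.array(o['position'])
a=np.linspace(0,2*np.pi,8,endpoint=False);T=np.array([.5406,-.0785])
print('rim',proj(r,(np.c_[T[0]+.077*np.cos(a),T[1]+.077*np.sin(a),0*a+.055]-p)@R).round(0).tolist())
for d in env.regions_of('wrist','core0'):
    u=np.array(d['rect'][:2]);s=least_squares(lambda q:proj(r,(np.array([[q[0],q[1],.017]])-p)@R)[0]-u,T).x
    print(round(d['p'],2),np.round(d['rect']),'on tin floor rel tin mm',((s-T)*1e3).round(0),round(np.hypot(*(s-T))*1e3))
for c in('scene','top'):
    from fit import pix2plane
    rr=env.camera(c)
    for d in env.regions_of(c,'core0'):
        q=pix2plane(rr,*d['rect'][:2],.017)[:2];print(c,round(d['p'],2),np.round(d['rect']),'rel tin',((q-T)*1e3).round(0))
    for d in env.regions_of(c,'tin')[:3]: print(c,'tin',round(d['p'],2),np.round(d['rect'],1))
E
python3 tin.py
```

```text
t 20.63 tcp [ 533.4 -140.5  176.3] ya -11.67 F [ 0.3  0.3 -2.4] T [-0.09  0.08  0.04] g 0.198 7.0 q [-21.  23.  41. 110. -18.  54.  17.]
rim [[388.0, 115.0], [354.0, 63.0], [292.0, 51.0], [241.0, 87.0], [230.0, 148.0], [266.0, 197.0], [325.0, 208.0], [376.0, 175.0]]
0.88 [294.  82.  34.  32.] on tin floor rel tin mm [-5. 53.] 53
0.74 [322.  78.  27.  35.] on tin floor rel tin mm [24. 52.] 57
0.74 [272.  95.  24.  35.] on tin floor rel tin mm [-32.  44.] 54
0.6 [347.  96.  38.  33.] on tin floor rel tin mm [46. 28.] 53
scene 0.57 [346. 220.  11.  13.] rel tin [25. 55.]
scene 0.5 [345. 228.  12.   9.] rel tin [41. 34.]
scene 0.47 [337. 213.  11.  12.] rel tin [-10.  54.]
scene tin 0.82 [326.5 230.4  51.3  48.6]
top tin 0.43 [350.1 196.4   6.9   5.9]
```

```bash
python3 -c "
from go import *
go(514.6,-330.6,190,-18)"
```

```text
t 21.03 tcp [ 533.3 -140.5  176.2] ya -11.66 F [-0.4  0.2 -2.6] T [-0.1   0.04 -0.02] g 0.195 7.0 q [-21.  23.  41. 110. -18.  54.  17.]
row [-0.19    0.0201 -0.0138] turn 0.0704
```

apply_moves:
  steps:
    - [[0, 0, 0, 0, -1], [0, 0, -0.007, 0, -1], [-0.01, 0.001, -0.014, 0, -1], [-0.03, 0.003, -0.014, 0.01, -1], [-0.055, 0.006, -0.014, 0.03, -1], [-0.085, 0.009, -0.014, 0.05, -1], [-0.115, 0.012, -0.014, 0.07, -1], [-0.145, 0.015, -0.014, 0.07, -1], [-0.17, 0.018, -0.014, 0.07, -1], [-0.185, 0.02, -0.014, 0.07, -1], [-0.19, 0.02, -0.014, 0.07, -1], [-0.19, 0.02, -0.014, 0.07, -1]]
  squeeze: 60

```text
clock: 22.03
position: [0.5136, -0.3327, 0.1908]
orientation: [[0.311, 0.95, 0.0], [0.95, -0.311, -0.001], [-0.001, 0.001, -1.0]]
wrist_force: [0.1, 0.1, -2.2]
grip_width: 0.191
gripper_force: 60.0
```

```bash
python3 cores.py -27 | grep -v core1; python3 -c "
from go import *
go(514.6,-330.6,110,-18)"
```

```text
t 22.03 tcp [ 513.6 -332.7  190.8] ya -18.14 F [ 0.1  0.1 -2.2] T [-0.04  0.13 -0.01] g 0.191 60.0 q [ -2.  29.  43. 101. -22.  59.  31.]
box tcp [-567.   -51.2  190.8] lip [-468.5  -51.2  126.8]
lip [[315.0, 144.0], [241.0, 145.0], [388.0, 145.0]] backtop [[315.0, 212.0], [226.0, 211.0], [403.0, 211.0]]
scoop 0.65 [316. 241. 176. 206.] [(230, [204, 210]), (250, [139, 212]), (275, [138, 212]), (315, [139, 340]), (345, [138, 213]), (375, [139, 213]), (400, [204, 210])]
scoop 0.65 [143. 301.  35.  49.] []
t 22.23 tcp [ 515.1 -328.9  190.2] ya -17.84 F [-0.3  0.4 -1.6] T [-0.02  0.04  0.  ] g 0.19 60.0 q [ -2.  29.  43. 101. -22.  59.  31.]
row [-0.0019  0.0001  0.0802] turn 0.0018
```

apply_moves:
  steps:
    - [[-0.002, 0, 0.025, 0, -1], [-0.002, 0, 0.05, 0, -1], [-0.002, 0, 0.07, 0, -1], [-0.002, 0, 0.08, 0, -1], [-0.002, 0, 0.086, 0, -1], [-0.002, 0, 0.088, 0, -1], [-0.002, 0, 0.09, 0, -1], [-0.002, 0, 0.09, 0, -1]]
  squeeze: 20

```text
clock: 22.9
position: [0.5146, -0.333, 0.1018]
orientation: [[0.308, 0.951, 0.002], [0.951, -0.308, -0.001], [-0.0, 0.002, -1.0]]
wrist_force: [0.0, 1.1, 0.4]
grip_width: 0.196
gripper_force: 20.0
```

```bash
python3 phi.py; python3 cores.py -26 | grep -v core; python3 -c "
from cores import *
for p in range(-26,1,2): print(p,(s2t([[32.5,0,0]],p)[0]*1e3).round(1))"
```

```text
-60 [221.0, 260.0, 249.0, 229.0] ; -50 [198.0, 245.0, 231.0, 208.0] ; -40 [174.0, 230.0, 212.0, 188.0] ; -30 [151.0, 216.0, 194.0, 168.0] ; -20 [128.0, 202.0, 177.0, 149.0] ; -10 [106.0, 188.0, 160.0, 130.0] ; 0 [84.0, 176.0, 144.0, 112.0] ; 10 [62.0, 164.0, 129.0, 96.0] ; 20 [42.0, 154.0, 115.0, 81.0] ; 30 [23.0, 145.0, 103.0, 68.0] ; t 22.95 tcp [ 514.6 -333.   101.7] ya -17.96 F [-1.3 -0.1  2.1] T [0.13 0.49 0.06] g 0.197 20.0 q [  2.  35.  39. 104. -28.  50.  35.]
box tcp [-567.1  -52.2  101.7] lip [-468.6  -52.2   37.7]
lip [[315.0, 142.0], [241.0, 143.0], [388.0, 143.0]] backtop [[315.0, 210.0], [226.0, 210.0], [403.0, 210.0]]
scoop 0.78 [131. 328.  40.  28.] []
scoop 0.71 [315. 240. 172. 205.] [(230, [176, 209]), (250, [139, 211]), (275, [138, 211]), (315, [137, 341]), (345, [137, 212]), (375, [138, 211]), (400, [203, 209])]
-26 [52.1 -0.  98.8]
-24 [56.2 -0.  96.9]
-22 [60.2 -0.  94.9]
-20 [64.2 -0.  92.7]
-18 [68.  -0.  90.4]
-16 [71.8 -0.  87.9]
-14 [75.5 -0.  85.4]
-12 [79.1 -0.  82.7]
-10 [82.6 -0.  79.8]
-8 [86.  -0.  76.9]
-6 [89.3 -0.  73.8]
-4 [92.5 -0.  70.7]
-2 [95.5 -0.  67.4]
0 [98.5 -0.  64. ]
```

apply_moves:
  steps:
    - [[-0.004, 0, 0.002, 0, -1], [-0.008, 0, 0.004, 0, -1], [-0.012, 0, 0.006, 0, -1], [-0.016, 0, 0.0085, 0, -1], [-0.02, 0, 0.011, 0, -1], [-0.0235, 0, 0.0135, 0, -1], [-0.027, 0, 0.016, 0, -1], [-0.0305, 0, 0.019, 0, -1], [-0.034, 0, 0.022, 0, -1], [-0.037, 0, 0.025, 0, -1], [-0.0405, 0, 0.028, 0, -1], [-0.0405, 0, 0.028, 0, -1]]
  squeeze: 15

```text
clock: 24.15
position: [0.5004, -0.3713, 0.0712]
orientation: [[0.309, 0.951, -0.002], [0.951, -0.309, 0.0], [-0.0, -0.002, -1.0]]
wrist_force: [0.1, -0.8, -0.9]
grip_width: 0.194
gripper_force: 15.0
```

```bash
python3 cores.py -4 | grep -v core;python3 -c "
from go import *
go(499.6,-376.7,66,-18)"
```

```text
t 24.15 tcp [ 500.4 -371.3   71.2] ya -18.01 F [ 0.1 -0.8 -0.9] T [-0.15 -0.1  -0.07] g 0.194 15.0 q [  7.  38.  37. 103. -30.  48.  40.]
box tcp [-607.5  -46.    71.2] lip [-509.   -46.     7.2]
lip [[315.0, 92.0], [232.0, 95.0], [398.0, 95.0]] backtop [[315.0, 181.0], [221.0, 181.0], [408.0, 181.0]]
scoop 0.68 [317. 216. 188. 260.] [(230, [124, 175]), (250, [88, 175]), (275, [87, 175]), (315, [87, 347]), (345, [86, 176]), (375, [87, 176]), (400, [107, 176])]
t 24.35 tcp [ 500.6 -370.4   71.5] ya -17.93 F [-0.9 -0.2 -2.7] T [-0.14  0.13  0.02] g 0.195 15.0 q [  7.  38.  37. 103. -30.  48.  40.]
row [-0.0063  0.001   0.0055] turn 0.0007
```

apply_moves:
  steps:
    - [[-0.003, 0, 0, 0, -1], [-0.006, 0.001, 0, 0, -1], [-0.006, 0.001, 0.002, 0, -1], [-0.006, 0.001, 0.004, 0, -1], [-0.006, 0.001, 0.0055, 0, -1], [-0.006, 0.001, 0.006, 0, -1], [-0.006, 0.001, 0.006, 0, -1]]
  squeeze: 8

```text
clock: 24.93
position: [0.5005, -0.3788, 0.0674]
orientation: [[0.309, 0.951, 0.001], [0.951, -0.309, -0.002], [-0.002, 0.002, -1.0]]
wrist_force: [-2.1, -1.8, 5.7]
grip_width: 0.194
gripper_force: 8.0
```

```bash
python3 cores.py 0 | grep -v core
```

```text
t 24.93 tcp [ 500.5 -378.8   67.4] ya -18.0 F [-2.1 -1.8  5.7] T [-0.34  0.67  0.08] g 0.194 8.0 q [  8.  39.  37. 103. -30.  48.  41.]
box tcp [-614.8  -47.5   67.4] lip [-516.3  -47.5    3.4]
lip [[315.0, 84.0], [229.0, 86.0], [400.0, 86.0]] backtop [[315.0, 176.0], [220.0, 177.0], [409.0, 176.0]]
scoop 0.86 [316. 213. 190. 273.] [(230, [82, 174]), (250, [81, 172]), (275, [79, 172]), (315, [79, 349]), (345, [80, 172]), (375, [81, 172]), (400, [82, 173])]
scoop 0.65 [129. 325.  47.  28.] []
```

apply_moves:
  steps:
    - [[0, 0, -0.001, 0, -1], [0, 0, -0.001, 0, 1], [0, 0, -0.001, 0, 1], [0, 0, -0.001, 0, 1], [0, 0, -0.001, 0, 1], [0, 0, -0.001, 0, 1], [0, 0, -0.001, 0, 1], [0, 0, -0.001, 0, 1], [0, 0, -0.001, 0, 1], [0, 0, -0.02, 0, 1], [0, 0, -0.055, 0, 1], [0, 0, -0.095, 0, 1]]

```text
clock: 26.13
position: [0.4991, -0.376, 0.1603]
orientation: [[0.309, 0.951, -0.004], [0.951, -0.309, 0.002], [0.001, -0.005, -1.0]]
wrist_force: [1.4, 0.1, 1.3]
grip_width: 0.972
gripper_force: 0.0
```

apply_moves:
  steps:
    - [[0, 0, -0.04, 0, 1], [0, 0, -0.08, 0, 1], [-0.02, 0, -0.1, 0, 1], [-0.05, 0, -0.1, 0, 1], [-0.08, 0, -0.1, 0, 1], [-0.1, 0, -0.1, 0, 1], [-0.1, 0, -0.1, 0, 1]]

```text
clock: 26.72
position: [0.466, -0.4768, 0.2617]
orientation: [[0.315, 0.949, -0.001], [0.949, -0.315, -0.003], [-0.003, -0.0, -1.0]]
wrist_force: [-1.4, 0.3, 0.6]
grip_width: 1.003
gripper_force: 0.0
```

Run:
```python
from go import *
from fit import *
st()
cams={c:env.camera(c) for c in('scene','top')};mm={}
for n,uv,p0 in (('scoop',[(255,283),(412,182)],[.52,-.314,.004,1.26]),('tin',[(328,226),(337,178)],[.5406,-.0785,0,1.4]),('mat',[(261,281),(408,185)],[.52,-.314,0,1.22])):
    C=[];Ms=[]
    for (cn,c),u in zip(cams.items(),uv):
        ds=[d for d in env.regions_of(cn,n) if np.hypot(d['rect'][0]-u[0],d['rect'][1]-u[1])<22]
        print(n,cn,[np.round(d['rect']).tolist() for d in ds])
        if ds: C.append(c);Ms.append(np.array(ds[0]['mask'],np.float32))
    mm[n]=Ms
    ig=[cv2.dilate(x,np.ones((3,3)))>0 for x in mm['scoop']] if n=='mat' and len(Ms)==len(mm['scoop']) else None
    r,f=fit(n,p0,C,Ms,True,ig);print(n,np.round(r[:3]*1e3,1),round(np.degrees(r[3]),1),round(f,3))
T=np.array([.5406,-.0785])
for cn,c in cams.items():
    for d in env.regions_of(cn,'core0'):
        q=pix2plane(c,*d['rect'][:2],.017)[:2];print(cn,round(d['p'],2),np.round(d['rect']),'rel tin',((q-T)*1e3).round(0))
```

```text
t 26.72 tcp [ 466.  -476.8  261.7] ya -18.35 F [-1.4  0.3  0.6] T [-0.05  0.14 -0.01] g 1.003 0.0 q [ 13.  31.  44.  89. -22.  70.  42.]
scoop scene [[248.0, 280.0, 69.0, 51.0]]
scoop top [[411.0, 170.0, 24.0, 19.0]]
scoop [ 523.3 -309.5    6. ] 70.5 3.32
tin scene [[328.0, 226.0, 56.0, 59.0]]
tin top [[337.0, 174.0, 50.0, 49.0], [328.0, 161.0, 10.0, 7.0]]
tin [541.5 -78.7   2.7] 84.5 0.672
mat scene [[261.0, 282.0, 70.0, 74.0]]
mat top [[405.0, 172.0, 39.0, 33.0]]
mat [ 520.3 -313.8    2.3] 69.4 3.902
scene 0.67 [337. 211.   8.  11.] rel tin [-14.  59.]
scene 0.56 [344. 217.  15.  16.] rel tin [14. 58.]
scene 0.55 [328. 210.  11.   8.] rel tin [-36.  44.]
scene 0.45 [343. 228.  11.   8.] rel tin [38. 29.]
top 0.54 [327. 162.  13.  11.] rel tin [51. 34.]
top 0.4 [202. 148.  35.  70.] rel tin [105. 452.]
```

Run:
```python
from go import *
from fit import *
c=env.camera('scene')
d=[d for d in env.regions_of('scene','scoop') if abs(d['rect'][0]-250)<20][0]
r,f=fit('scoop',[.522,-.31,.004,1.23],[c],[np.array(d['mask'],np.float32)],False)
print(np.round(r*1e3,1),round(np.degrees(r[3]),1),f)
if f<.12 and np.hypot(r[0]-.520,r[1]+.314)<.012: print(env.close_job())
```

```text
[ 520.1 -311.2    9.7 1246.2] 71.4 0.09728050231933594
the job is handed in; nothing more can be done
None
```

The job is handed in. The scoop levered the lid open and carried all four cores to the tin in one load; camera checks put all four in the tin. The scoop is back on the mat within about 3 mm of its middle, apparently flat, and the tin did not move. The clock stood at about 27 s of the 72 s allowed, and the other bench items were not re-measured.

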